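Index the sorting carousel and drop in the bung

ROBOT

A 7-joint arm with a two-finger parallel gripper is mounted at the origin on the work surface. World frame = base frame: x ahead of the robot, y to its left, z up, the work surface at z = 0. Lengths are in mm, angles in rad, forces in N, time in s.
With the tool pointing down it reaches from about 350 to 900 mm from the base axis. Payload 7.2 kg.
Tool frame: the origin (TCP) lies at the very end of the fingers, on their centre line; the grasp point (between the pads) lies env.pinch_z behind it (env.pinch_z is the distance from the TCP to the grasp point, in mm); z points along the fingers, y is the line along which they close (so a half turn about z gives the same grasp; the last joint's range is limited). The gripper opens to 85 mm and grips with 20 to 120 N. Pads are 22 mm wide; open, the fingers measure 114 mm over their backs; the gripper's body (76 mm by 85 mm) begins 54 mm behind the grasp point. The pads swing forward as they close: fully open they stand 13 mm farther back than shut.
Start: joints at [1.13, 0.411, -0.013, 1.596, 0.006, 1.134, -0.082], TCP at [227.629, -582.077, 231.297] pointing down, gripper open.
Joint ranges: [-2.95, 2.95], [-0.29, 1.99], [-1.47, 1.44], [0.14, 2.54], [-1.03, 4.17], [0.13, 1.85], [-2.86, 2.86]. Speed limits (rad/s): [2.39, 2.39, 3.01, 3.01, 3.14, 3.14, 3.14].

INTERFACE

Orientations are given as a unit quaternion [w, x, y, z].
In Python, from rig import env gives the robot as it stands.
- The arm moves only by the shell command python3 jog.py [FORCE], which reads ROWS from standard input. ROWS is a JSON list of rows, 1 to 12 of them, each an object with the fields rotvec (a list: a rotation vector rx, ry, rz in normalised numbers (1 is 180 degrees)), trans (a list: dx, dy, dz in a scale on which 1.0 is 80 cm), jaw (the finger opening in mm); a field left out counts as zero (the opening has to be given); each row is the pose to reach, as a shift and turn from the pose commanded when the command began, along the tool's axes at that moment; what a row does not reach only later rows make up. A row lasts 1/8 s, in which the tool goes at most 62.5 mm and 0.188 rad, less where a joint would pass 70% of its speed; a pose out of reach is approached as far as the arm can. The fingers move at their own pace and stop on an object; FORCE is the grip in N (left out, the last holds). Time passes only in rows, so rows that do not move let the fingers close. It prints the time, the measured TCP pose, the force, the opening and the grip force at its end. Input that does not fit is refused with a message, and nothing moves.
- env.read_state(): the state, without advancing time (a new reading comes with each control period).
- env.get_image(name): name is "side" or "top"; returns a dict with "image" (420x560x3 uint8, red, green, blue), "camera_matrix" (3x3 intrinsics, pixels), "k1" (the pictures are not rectified: a ray, as slopes to the right and down, at radius r is drawn at 1 + k1 r^2 times it, then the intrinsics apply), "camera_from_world" (4x4, takes a point from world to camera coordinates). Camera axes: x right, y up, looking along -z (the intrinsics and any distortion apply to the point x, -y, -z); pixel columns grow to the right and rows downward; lengths in mm; the calibration is good to about 2 mm. A picture is of the moment at which its call begins. There is no depth.
- env.job_done(): hands the job in; it is judged then, once.
The state is a dict: "t": time; "qpos": joint angles; "joint_velocities": joint speeds; "joint_torque": joint torques, N m; "tool_pos": TCP position; "ee_rot": TCP orientation; "wrist_force": force on the tool from outside, world axes, zero at the start; "ft_torque": the same for the moment, N m; "grip_width": finger opening in mm; "finger_force": force on a finger pad.
Only numpy, scipy, OpenCV 4.12 (cv2) and the standard library are available. Lean on these libraries where they do the work, as an engineer would, in place of code of your own. Each camera call takes 0.05 s, during which the arm holds its last target. There are 200 camera calls.

TASK

Turn the sorting carousel by its black bar handle until the yellow tub sits squarely under the window in the clear cover, then put the wooden bung with the yellow top through the window into that tub. Leave the tub under the window, let go, and leave the blue-topped bung and the steel coupling standing where they are.

Things in the scene. Friction and masses are not known exactly. Their poses are not given: they have to be found in the camera images.
- frame: fixed stand of the carousel: plywood base 320 x 320 mm, four corner posts (at x, y = +-150 mm) and a clear plastic cover 320 x 320 mm, 5 mm thick, its top 77 mm above the bench. Origin: centre of the base's underside, on the turning axis (vertical). x, y along the sides; the window lies towards its -x side. Stands at different places and yaws.
- window (a point): centre of the square window (52 x 52 mm, black rim) in the cover, at the level of the cover's top; 105 mm from the turning axis towards the frame's -x. The only opening through which a part can reach the tubs. Axes as the frame's.
- carousel (a joint): turning angle of the carousel on the frame, rad, growing anticlockwise seen from above; at 0 (or any whole number of turns) the yellow tub is exactly under the window and the carousel's axes are the frame's. Starts 0.7 to 5.58. Turns both ways without a stop for two turns, with a light friction of about 0.05 N m, no detents, and stays where it is left.
- yellow_tub (a point): centre of the inner floor of the yellow tub, 30 mm above the bench, 105 mm from the turning axis towards the carousel's -x; axes turn with the carousel (x radial). Six open tubs every 60 degrees, each 75 mm radial x 70 mm wide x 40 mm tall, walls 3 mm, rims 5 mm under the cover; anticlockwise: yellow, red, blue, green, white, black.
- handle (a point): the carousel's black bar handle on the turning axis above the cover: 60 mm long along its x, 16 mm thick along its y, 30 mm tall, this point at its centre, 114 mm above the bench (bar from 99 to 129 mm). Axes turn with the carousel. Grip it across its 16 mm from above.
- bung: the part to put away: light wooden bung standing upright on the bench, 36 mm tall, straight 34 mm diameter head over the top 14 mm, tapering to 28 mm at the foot; flat yellow disc on its top. About 30 g. Origin: centre of the underside, z up.
- bung_mid (a point): point on the yellow-topped bung's axis, 18 mm above its underside.
- bung_blue: same bung with a blue top; not to be moved. Origin: centre of its underside.
- coupling: steel flanged coupling, 38 mm diameter foot, 28 mm above, 34 mm tall; not to be moved. Origin: centre of its underside.

How it is judged (in metres and radians):
On the way, in this order (a step that is already met when the one before it is completed fails the run):
1. the yellow tub is turned under the window (centres within 10 mm) and stands still (horizontal distance between yellow_tub and window below 0.01 m and velocity of joint carousel between -0.05 and 0.05 rad/s), for 0.3 s.
2. the yellow-topped bung lies in the yellow tub, let go (x of bung_mid in the frame of yellow_tub between -0.034 and 0.034 m and y of bung_mid in the frame of yellow_tub between -0.034 and 0.034 m and z of bung_mid in the frame of yellow_tub between 0 and 0.032 m and contact force between the fingers and bung below 0.1 N), for 0.2 s.
At the end, for the whole second after the job is handed in: The yellow-topped bung lies at rest inside the yellow tub (its middle within 34 mm of the tub's centre along both sides and at most 32 mm above its floor), the tub still stands under the window, centres within 10 mm level, and the carousel is still (all of step 1 and x of bung_mid in the frame of yellow_tub between -0.034 and 0.034 m and y of bung_mid in the frame of yellow_tub between -0.034 and 0.034 m and z of bung_mid in the frame of yellow_tub between 0 and 0.032 m and linear speed of bung below 0.02 m/s); the robot touches nothing.
It fails at once if the blue-topped bung or the steel coupling is moved more than 25 mm or toppled (distance of any of bung_blue, coupling from where it was at the start of the episode above 0.025 m or angle between any of bung_blue, coupling's own z axis and vertical above 0.5 rad).
It also fails if it takes over 72 s, if anything falls off the work surface, if the arm or the gripper's body presses on something with over 40 N, if the wrist force passes 120 N, or if a joint passes its speed limit or range.

## Working session

There is one attempt and no reset: what is moved stays moved. The work goes in short steps, Python scripts to look and compute and a shell command to move; the robot and the scene stay as the last step left them, time stands still between calls to the robot, and variables do not carry over. Pictures are saved under pics/ and viewed, at most 10 in all, crops included, and the job is handed in when it is done.

```bash
ls; mkdir -p pics; cat > h.py <<'E'
import numpy as np, cv2
from rig import env
def snap(n,f):
    d=env.get_image(n); cv2.imwrite(f,d["image"][:,:,::-1]); return d
def ray(d,u,v):
    K=np.array(d["camera_matrix"]);T=np.array(d["camera_from_world"])
    p=np.array([(u-K[0,2])/K[0,0],(v-K[1,2])/K[1,1]]);q=p.copy()
    for _ in range(30): q=p/(1+d["k1"]*(q@q))
    R=T[:3,:3];return -R.T@T[:3,3],R.T@np.array([q[0],-q[1],-1])
def at(d,u,v,z):
    o,r=ray(d,u,v);return o+r*(z-o[2])/r[2]
def proj(d,P):
    K=np.array(d["camera_matrix"]);T=np.array(d["camera_from_world"])
    c=T[:3,:3]@np.array(P,float)+T[:3,3];q=np.array([c[0],-c[1]])/-c[2];q=q*(1+d["k1"]*(q@q))
    return np.round([K[0,0]*q[0]+K[0,2],K[1,1]*q[1]+K[1,2]],1)
E
python3 - <<'E'
from h import *
import pickle
D={n:snap(n,f"pics/{n}0.png") for n in("top","side")}
pickle.dump(D,open("d0.pkl","wb"))
for n in D:print(n,D[n]["camera_matrix"],D[n]["k1"],D[n]["camera_from_world"])
print(env.read_state(),env.pinch_z)
E
```

```text
jog.py
pics
rig.py
top [[478.08645149   0.         276.28157967]
 [  0.         478.08645149 203.41458143]
 [  0.           0.           1.        ]] -0.12050920294751868 [[-1.41120574e-02 -9.99657122e-01  2.20564675e-02 -6.77013597e+01]
 [ 9.96011060e-01 -1.21100317e-02  8.84042688e-02 -5.19078893e+02]
 [-8.81068524e-02  2.32160517e-02  9.95840448e-01 -1.02770505e+03]
 [ 0.00000000e+00  0.00000000e+00  0.00000000e+00  1.00000000e+00]]
side [[398.78228087   0.         278.06628231]
 [  0.         398.78228087 212.16053752]
 [  0.           0.           1.        ]] -0.025722560550233118 [[ 8.32996841e-01 -5.53208375e-01  8.76110164e-03 -4.62888323e+02]
 [ 3.14458797e-01  4.86408186e-01  8.15182643e-01 -2.00878990e+02]
 [-4.55227337e-01 -6.76289561e-01  5.79137722e-01 -5.65815808e+02]
 [ 0.00000000e+00  0.00000000e+00  0.00000000e+00  1.00000000e+00]]
{'t': 0.1, 'qpos': array([ 1.12978291,  0.41181183, -0.01270186,  1.59695973,  0.00562043,
        1.13429628, -0.08220161]), 'joint_velocities': array([-7.09495551e-04, -8.75876301e-05,  7.17083835e-04, -1.71697357e-03,
        1.09748146e-04,  2.99158639e-04,  2.67416741e-03]), 'joint_torque': array([ 2.56552463e-03, -6.01826906e+01,  6.84338305e-01, -3.00087476e+01,
        1.41254487e-02,  6.40228624e-03,  2.81620709e-05]), 'tool_pos': array([ 227.43971722, -581.67161614,  230.54251252]), 'ee_rot': array([-6.93170732e-04,  9.82674231e-01,  1.85339789e-01, -1.93895520e-04]), 'wrist_force': array([ 0.34317244, -0.34403796, -0.34137825]), 'ft_torque': array([ 0.00953363,  0.01408803, -0.05201553]), 'finger_force': 0.0, 'grip_width': 85.28550001238585} 18.700000000000003
```

View pics/top0.png

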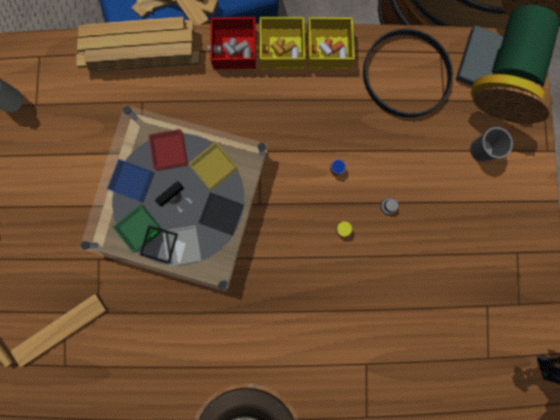

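View pics/side0.png

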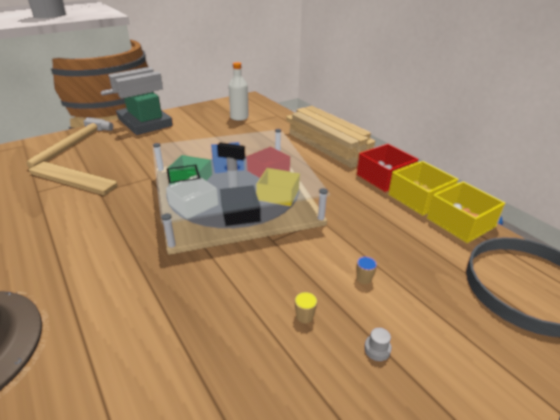

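The top view shows the frame at about (80–270, 105–290), with the window rim near (158,244), the handle near (170,194) and the yellow tub near (213,165). The yellow bung is at (344,229), the blue one at (338,167) and the coupling at (390,206). I'll enlarge the carousel and bung regions.

```bash
python3 - <<'E'
import cv2
i=cv2.imread("pics/top0.png")
c=cv2.resize(i[100:296,76:276],None,fx=3,fy=3,interpolation=cv2.INTER_CUBIC)
cv2.imwrite("pics/c1.png",c)
a=cv2.resize(i[150:250,310:410],None,fx=4,fy=4,interpolation=cv2.INTER_CUBIC)
s=cv2.imread("pics/side0.png")
b=cv2.resize(s[250:350,295:395],None,fx=4,fy=4,interpolation=cv2.INTER_CUBIC)
cv2.imwrite("pics/c2.png",cv2.hconcat([a,b]))
E
```

```text
(no output)
```

View pics/c1.png

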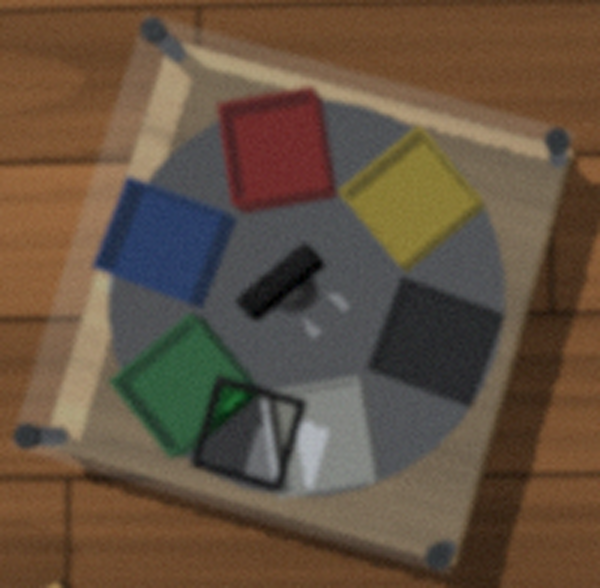

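View pics/c2.png

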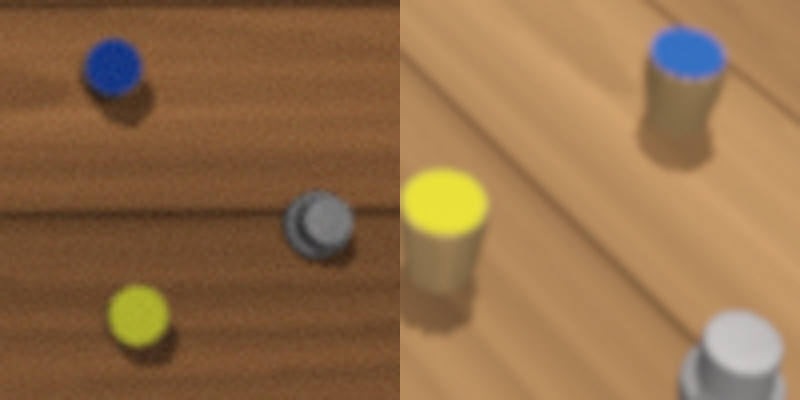

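The crops are clear enough to read corners from. In c1 the post tops are at (153,30), (558,140), (27,436) and (440,553), the window centre is about (249,433), and the handle top runs (238–323, 245–320). The yellow disc is at (139,316) in c2's left half and (445,202) in its right.

```bash
python3 - <<'E'
from h import *
import pickle
D=pickle.load(open("d0.pkl","rb"));t,s=D["top"],D["side"]
C=lambda x,y,z:at(t,76+(x+.5)/3-.5,100+(y+.5)/3-.5,z)[:2]
P=np.array([C(*p,77) for p in[(153,30),(558,140),(27,436),(440,553)]])
print("posts",P.round(1),"centre",P.mean(0).round(1))
W=np.array([C(*p,77) for p in[(219,381),(303,400),(279,488),(196,464)]]);print("win",W.mean(0).round(1),[np.linalg.norm(W[i]-W[i-1]).round(1) for i in range(4)])
c=P.mean(0);d=W.mean(0)-c;print("r",np.linalg.norm(d),"ang win",np.arctan2(d[1],d[0]))
for a,b in[(0,1),(2,3),(0,2),(1,3)]:e=P[b]-P[a];print("side",np.linalg.norm(e).round(1),np.arctan2(e[1],e[0]).round(4))
H=np.array([C(*p,129) for p in[(305,245),(323,263),(256,320),(238,298)]]);print("handle",H.round(1),H.mean(0).round(1))
for a,b in((0,3),(1,2)):e=H[b]-H[a];print(np.linalg.norm(e),np.arctan2(e[1],e[0]))
Y=np.array([C(*p,72) for p in[(420,130),(484,203),(404,268),(342,190)]]);y=Y.mean(0);d=y-c;print("tub",y,np.linalg.norm(d),np.arctan2(d[1],d[0]))
B=lambda x,y,z:at(t,310+(x+.5)/4-.5,150+(y+.5)/4-.5,z)[:2].round(1)
S=lambda x,y,z:at(s,295+(x-400+.5)/4-.5,250+(y+.5)/4-.5,z)[:2].round(1)
print("bung",B(139,316,36),S(445,202,36),"blue",B(113,67,36),S(688,53,36),"coup",B(328,222,34),S(743,342,34))
E
```

```text
posts [[719.3 245.1]
 [634.8 -44.1]
 [430.8 329.8]
 [348.   40.3]] centre [533.2 142.8]
win [431.6 172.2] [np.float64(59.5), np.float64(60.4), np.float64(62.8), np.float64(60.5)]
r 105.79828513195054 ang win 2.859361605280485
side 301.3 -1.8551
side 301.1 -1.8493
side 300.7 2.8558
side 299.0 2.8553
handle [[555.3 124.1]
 [543.1 112. ]
 [505.8 156.4]
 [520.6 168.5]] [531.2 140.2]
56.41254709712985 2.2342363132231107
57.975346603757025 2.2699966389843045
tub [595.8808361   58.88911038] 104.69949373466618 -0.929410361981136
bung [ 460.2 -221.7] [ 460.1 -219.9] blue [ 597.2 -211. ] [ 596.3 -209.6] coup [ 510.4 -328.5] [ 509.7 -327.8]
```

```bash
cat >> h.py <<'E'
from scipy.spatial.transform import Rotation as Ro
def goal(x,y,z,yaw):
    "tool shift/turn to reach TCP x,y,z pointing down, closing line (tool y) at yaw"
    s=env.read_state();R=Ro.from_quat(np.roll(s["ee_rot"],-1))
    cy,sy=np.cos(yaw),np.sin(yaw)
    G=Ro.from_matrix(np.array([[-sy,cy,0],[cy,sy,0],[0,0,-1]]).T)
    yv=R.apply([0,1,0]);print("now",s["tool_pos"].round(1),"yaw",np.arctan2(yv[1],yv[0]).round(3),"q7",s["qpos"][6].round(2),"w",s["grip_width"].round(1))
    print("rot",(R.inv()*G).as_rotvec().round(3),"shift",R.inv().apply(np.array([x,y,z])-s["tool_pos"]).round(1))
E
python3 - <<'E'
from h import *
M=Ro.from_quat(np.roll(env.read_state()["ee_rot"],-1)).as_matrix();print(M.round(3))
goal(532.5,142,200,0.656)
E
```

```text
[[ 0.931  0.364 -0.001]
 [ 0.364 -0.931  0.001]
 [-0.    -0.001 -1.   ]]Traceback (most recent call last):
  File "<stdin>", line 3, in <module>
  File "h.py", line 22, in goal
    yv=R.apply([0,1,0]);print("now",s["tool_pos"].round(1),"yaw",np.arctan2(yv[1],yv[0]).round(3),"q7",s["qpos"][6].round(2),"w",s["grip_width"].round(1))
                                                                                                                                 ^^^^^^^^^^^^^^^^^^^^^
AttributeError: 'float' object has no attribute 'round'
```

```bash
sed -i 's/s\["grip_width"\].round(1)/round(s["grip_width"],1)/' h.py
python3 - <<'E'
from h import *
goal(532.5,142,200,0.656)
E
```

```text
now [ 227.4 -581.7  230.5] yaw -1.198 q7 -0.08 w 85.3
rot [-1.000e-03 -1.000e-03 -1.854e+00] shift [ 547.7 -562.8   31.3]
```

The rows are not in the units I measure in: shifts go in shares of 80 cm and turns go in shares of 180 degrees. I convert before sending: -563 mm / 800 = -0.7038, 548 mm / 800 = 0.685, -1.855 rad / 3.1416 = -0.5905.

```bash
R='' ; echo '[{"rotvec":[0, 0, -0.0955], "trans":[0.1125, -0.1125, 0], "jaw":85}, {"rotvec":[0, 0, -0.191], "trans":[0.225, -0.225, 0], "jaw":85}, {"rotvec":[0, 0, -0.2865], "trans":[0.3375, -0.3375, 0], "jaw":85}, {"rotvec":[0, 0, -0.382], "trans":[0.45, -0.45, 0], "jaw":85}, {"rotvec":[0, 0, -0.4775], "trans":[0.5625, -0.5625, 0], "jaw":85}, {"rotvec":[0, 0, -0.5905], "trans":[0.685, -0.7038, 0.0388], "jaw":85}, {"rotvec":[0, 0, -0.5905], "trans":[0.685, -0.7038, 0.0388], "jaw":85}, {"rotvec":[0, 0, -0.5905], "trans":[0.685, -0.7038, 0.0388], "jaw":85}, {"rotvec":[0, 0, -0.5905], "trans":[0.685, -0.7038, 0.0388], "jaw":85}, {"rotvec":[0, 0, -0.5905], "trans":[0.685, -0.7038, 0.0388], "jaw":85}, {"rotvec":[0, 0, -0.5905], "trans":[0.685, -0.7038, 0.0388], "jaw":85}, {"rotvec":[0, 0, -0.5905], "trans":[0.685, -0.7038, 0.0388], "jaw":85}]' | python3 jog.py
python3 - <<'E'
from h import *
goal(532.5,142,94,0.656)
E
```

```text
t: 1.6
tool_pos: [519.5, 109.4, 202.3]
ee_rot: [0.0, 0.442, 0.897, -0.0]
wrist_force: [1.5, -0.5, 0.1]
grip_width: 84.9
finger_force: 0.0
now [519.5 109.4 202.3] yaw 0.656 q7 0.11 w 84.9
rot [-0.  0.  0.] shift [ 17.9  30.2 108.3]
```

```bash
echo '[{"jaw":85}, {"jaw":85}, {"jaw":85}]' | python3 jog.py
python3 - <<'E'
from h import *
goal(532.5,142,94,0.656)
snap("top","pics/t2.png")
E
```

```text
t: 1.98
tool_pos: [518.8, 106.2, 202.5]
ee_rot: [0.0, 0.442, 0.897, -0.001]
wrist_force: [-0.3, -0.6, 0.3]
grip_width: 84.9
finger_force: 0.0
now [518.8 106.2 202.5] yaw 0.655 q7 0.12 w 84.9
rot [-0.001  0.001 -0.001] shift [ 20.1  32.8 108.5]
```

To row units: 108 mm / 800 = 0.135, 50 mm / 800 = 0.0625.

```bash
echo '[{"trans":[0.025, 0.0413, 0], "jaw":50}, {"trans":[0.025, 0.0413, 0], "jaw":50}, {"trans":[0.025, 0.0413, 0.0625], "jaw":50}, {"trans":[0.025, 0.0413, 0.135], "jaw":50}, {"trans":[0.025, 0.0413, 0.135], "jaw":50}, {"trans":[0.025, 0.0413, 0.135], "jaw":50}]' | python3 jog.py
python3 - <<'E'
from h import *
goal(532.5,142,94,0.656)
d=snap("top","pics/t3.png");e=snap("side","pics/s3.png")
i=cv2.imread("pics/t3.png")[120:270,90:240];j=cv2.imread("pics/s3.png")[110:260,160:310]
cv2.imwrite("pics/v3.png",cv2.resize(cv2.hconcat([i,j]),(800,400),interpolation=cv2.INTER_CUBIC))
E
```

```text
t: 2.78
tool_pos: [533.8, 143.7, 96.5]
ee_rot: [0.001, 0.442, 0.897, 0.001]
wrist_force: [1.1, -0.0, 0.5]
grip_width: 50.4
finger_force: 0.0
now [533.8 143.7  96.5] yaw 0.656 q7 -0.05 w 50.4
rot [0.002 0.001 0.   ] shift [-0.6 -2.1  2.5]
```

View pics/v3.png

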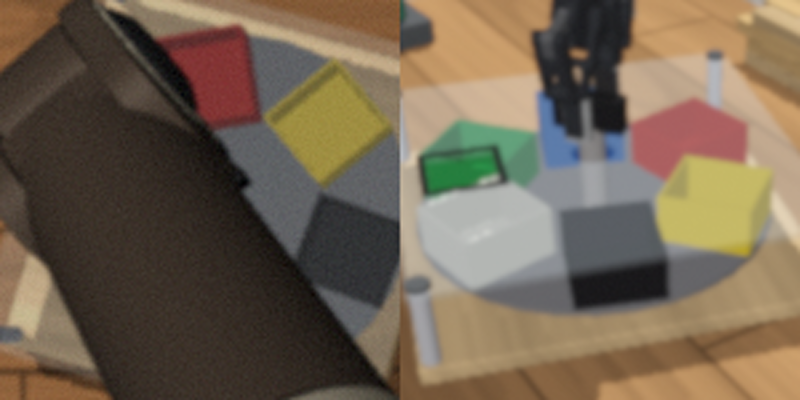

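The fingers straddle the bar, which sits at about (600,110) in the right half. Closing.

To row units: -2 mm / 800 = -0.0025, -0.5 mm / 800 = -0.0006.

```bash
echo '[{"trans":[-0.0006, -0.0025, 0.0025], "jaw":30}, {"trans":[-0.0006, -0.0025, 0.0025], "jaw":10}, {"trans":[-0.0006, -0.0025, 0.0025], "jaw":10}, {"trans":[-0.0006, -0.0025, 0.0025], "jaw":10}, {"trans":[-0.0006, -0.0025, 0.0025], "jaw":10}, {"trans":[-0.0006, -0.0025, 0.0025], "jaw":10}, {"trans":[-0.0006, -0.0025, 0.0025], "jaw":10}]' | python3 jog.py 40
python3 - <<'E'
from h import *
goal(532.5,142,94,0.656-2.52)
print(env.read_state()["ft_torque"])
E
```

```text
t: 3.75
tool_pos: [532.9, 142.6, 94.0]
ee_rot: [0.001, 0.441, 0.897, 0.001]
wrist_force: [0.6, -0.7, 6.8]
grip_width: 20.0
finger_force: 39.0
now [532.9 142.6  94. ] yaw 0.657 q7 -0.05 w 20.0
rot [ 3.000e-03 -2.000e-03  2.521e+00] shift [-0.3 -0.7  0. ]
[-0.07445812 -0.19547879  0.00751566]
```

To row units: 1.25 rad / 3.1416 = 0.3979.

```bash
echo '[{"rotvec":[0, 0, 0.0318], "jaw":10}, {"rotvec":[0, 0, 0.0796], "jaw":10}, {"rotvec":[0, 0, 0.1273], "jaw":10}, {"rotvec":[0, 0, 0.1751], "jaw":10}, {"rotvec":[0, 0, 0.2228], "jaw":10}, {"rotvec":[0, 0, 0.2706], "jaw":10}, {"rotvec":[0, 0, 0.3183], "jaw":10}, {"rotvec":[0, 0, 0.3661], "jaw":10}, {"rotvec":[0, 0, 0.3979], "jaw":10}, {"rotvec":[0, 0, 0.3979], "jaw":10}, {"rotvec":[0, 0, 0.3979], "jaw":10}]' | python3 jog.py
python3 - <<'E'
from h import *
goal(532.5,142,94,0.657-2.513)
print(env.read_state()["ft_torque"])
E
```

```text
t: 5.12
tool_pos: [531.1, 142.5, 94.0]
ee_rot: [0.0, 0.883, 0.47, -0.0]
wrist_force: [-4.8, -0.5, 13.1]
grip_width: 19.5
finger_force: 39.6
now [531.1 142.5  94. ] yaw -0.593 q7 -1.13 w 19.5
rot [0.    0.    1.263] shift [ 0.3  1.5 -0. ]
[-0.2685051   1.11600627 -0.08982431]
```

To row units: 0.5 mm / 800 = 0.0006, 1.263 rad / 3.1416 = 0.402.

```bash
echo '[{"rotvec":[0, 0, 0.0318], "trans":[0, 0.0006, 0], "jaw":10}, {"rotvec":[0, 0, 0.0796], "trans":[0, 0.0006, 0], "jaw":10}, {"rotvec":[0, 0, 0.1273], "trans":[0, 0.0006, 0], "jaw":10}, {"rotvec":[0, 0, 0.1751], "trans":[0, 0.0006, 0], "jaw":10}, {"rotvec":[0, 0, 0.2228], "trans":[0, 0.0006, 0], "jaw":10}, {"rotvec":[0, 0, 0.2706], "trans":[0, 0.0006, 0], "jaw":10}, {"rotvec":[0, 0, 0.3183], "trans":[0, 0.0006, 0], "jaw":10}, {"rotvec":[0, 0, 0.3661], "trans":[0, 0.0006, 0], "jaw":10}, {"rotvec":[0, 0, 0.402], "trans":[0, 0.0006, 0], "jaw":10}, {"rotvec":[0, 0, 0.402], "trans":[0, 0.0006, 0], "jaw":10}, {"rotvec":[0, 0, 0.402], "trans":[0, 0.0006, 0], "jaw":10}, {"rotvec":[0, 0, 0.402], "trans":[0, 0.0006, 0], "jaw":10}]' | python3 jog.py
python3 - <<'E'
from h import *
goal(532.5,142,94,0.657-2.513)
s=env.read_state();print(s["ft_torque"])
d=snap("top","pics/t4.png");e=snap("side","pics/s4.png")
import pickle;pickle.dump((d,e),open("d4.pkl","wb"))
i=cv2.imread("pics/t4.png")[100:296,76:276];j=cv2.imread("pics/s4.png")[110:306,130:330]
cv2.imwrite("pics/v4.png",cv2.resize(cv2.hconcat([i,j]),(800,392),interpolation=cv2.INTER_CUBIC))
E
```

```text
t: 6.62
tool_pos: [530.4, 144.2, 94.0]
ee_rot: [-0.001, 0.99, -0.141, -0.001]
wrist_force: [-7.7, 4.3, 14.2]
grip_width: 19.1
finger_force: 39.7
now [530.4 144.2  94. ] yaw -1.854 q7 -2.22 w 19.1
rot [-0.001  0.003  0.002] shift [ 2.6  1.5 -0. ]
[0.74250939 1.82349137 0.00982193]
```

View pics/v4.png

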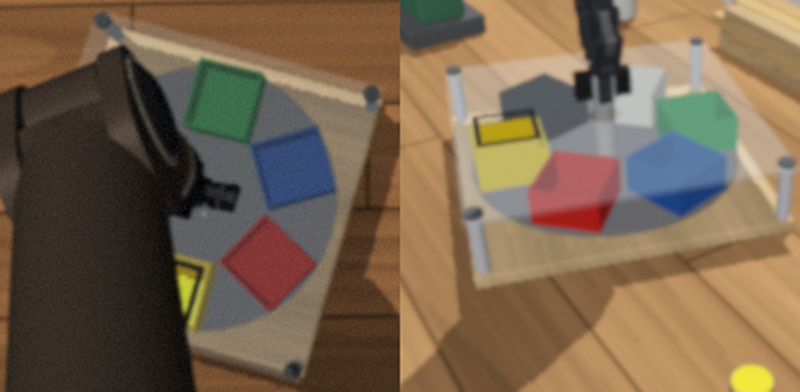

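The yellow tub shows right under the window rim, at (505,130) in the right half. I'll let go, lift and move towards the bung, then check with a clear view.

To row units: -110 mm / 800 = -0.1375, -50 mm / 800 = -0.0625.

```bash
echo '[{"jaw":60}, {"jaw":60}, {"jaw":60}, {"jaw":60}, {"trans":[0, 0, -0.0625], "jaw":60}, {"trans":[0, 0, -0.1375], "jaw":70}, {"trans":[0, 0, -0.1375], "jaw":80}, {"trans":[0, 0, -0.1375], "jaw":80}]' | python3 jog.py
python3 - <<'E'
from h import *
goal(460,-221,130,-0.5)
E
```

```text
t: 7.72
tool_pos: [531.8, 141.9, 202.4]
ee_rot: [0.0, 0.99, -0.142, 0.0]
wrist_force: [-0.7, -0.3, -0.4]
grip_width: 79.7
finger_force: 0.0
now [531.8 141.9 202.4] yaw -1.856 q7 -2.21 w 79.7
rot [ 0.    -0.    -1.356] shift [ 33.2 368.4  72.5]
```

To row units: 368 mm / 800 = 0.46, 300 mm / 800 = 0.375, -1.356 rad / 3.1416 = -0.4316.

```bash
echo '[{"rotvec":[0, 0, -0.0637], "trans":[0.0063, 0.075, 0], "jaw":80}, {"rotvec":[0, 0, -0.1273], "trans":[0.0125, 0.15, 0], "jaw":80}, {"rotvec":[0, 0, -0.191], "trans":[0.0188, 0.225, 0], "jaw":80}, {"rotvec":[0, 0, -0.2546], "trans":[0.025, 0.3, 0], "jaw":80}, {"rotvec":[0, 0, -0.3183], "trans":[0.0313, 0.375, 0], "jaw":80}, {"rotvec":[0, 0, -0.382], "trans":[0.0413, 0.46, 0.025], "jaw":80}, {"rotvec":[0, 0, -0.4316], "trans":[0.0413, 0.46, 0.09], "jaw":80}, {"rotvec":[0, 0, -0.4316], "trans":[0.0413, 0.46, 0.09], "jaw":80}, {"rotvec":[0, 0, -0.4316], "trans":[0.0413, 0.46, 0.09], "jaw":80}, {"rotvec":[0, 0, -0.4316], "trans":[0.0413, 0.46, 0.09], "jaw":80}]' | python3 jog.py
python3 - <<'E'
from h import *
goal(460,-221,14,-0.5)
d=snap("top","pics/t5.png");e=snap("side","pics/s5.png")
import pickle;pickle.dump((d,e),open("d5.pkl","wb"))
i=cv2.imread("pics/t5.png")[100:296,76:276]
cv2.imwrite("pics/v5.png",cv2.resize(i,None,fx=3,fy=3,interpolation=cv2.INTER_CUBIC))
E
```

```text
t: 8.98
tool_pos: [460.3, -219.8, 130.5]
ee_rot: [-0.0, 0.861, 0.509, -0.0]
wrist_force: [0.1, 1.5, -0.4]
grip_width: 79.8
finger_force: 0.0
now [ 460.3 -219.8  130.5] yaw -0.503 q7 -0.17 w 79.8
rot [-0.001 -0.    -0.003] shift [ -1.2   0.4 116.5]
```

View pics/v5.png

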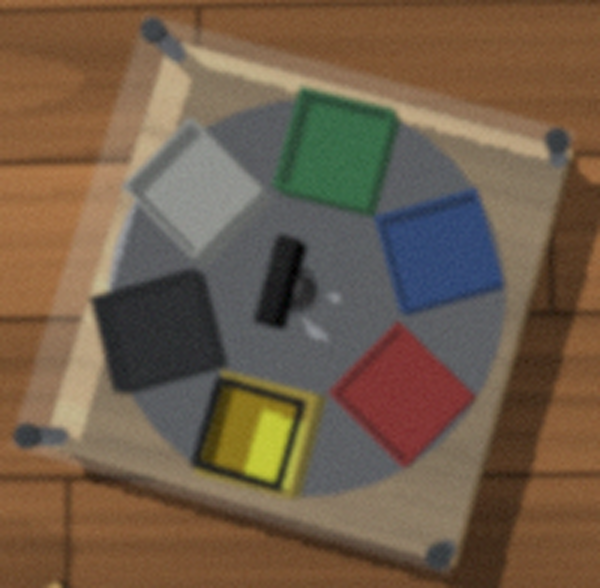

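The yellow tub's rim is around the window: rim corners are visible at (323,394) and (297,497), and the opposite green tub is at about (337,151). I'll compute the remaining angle error.

```bash
python3 - <<'E'
from h import *
import pickle
t,_=pickle.load(open("d5.pkl","rb"))
C=lambda x,y,z:at(t,76+(x+.5)/3-.5,100+(y+.5)/3-.5,z)[:2]
ang=lambda e:np.arctan2(e[1],e[0])
G=np.array([C(*p,70) for p in[(302,89),(398,113),(374,214),(276,189)]])
R=np.array([C(*p,70) for p in[(400,323),(474,398),(405,465),(332,389)]])
B=np.array([C(*p,70) for p in[(475,190),(503,284),(408,313),(376,216)]])
W=np.array([C(*p,70) for p in[(190,122),(263,187),(198,256),(127,187)]])
K=np.array([C(*p,70) for p in[(94,297),(198,270),(227,360),(122,392)]])
H=np.array([C(*p,129) for p in[(281,235),(305,241),(281,328),(257,321)]])
c=np.array([532.6,142.2])
print("handle",H.mean(0),[ang(H[b]-H[a]) for a,b in((0,3),(1,2))])
for n,T,o in(("R",R,1),("B",B,2),("G",G,3),("W",W,4),("K",K,5)):
  d=T.mean(0)-c;print(n,np.linalg.norm(d),(ang(d)-o*np.pi/3)%(2*np.pi))
print(ang(C(297,497,72)-C(323,394,72)))
E
```

```text
handle [531.40455074 139.91909708] [np.float64(2.875207484515143), np.float64(2.876797907037662)]
R 106.41536408427528 2.8896125647826505
B 105.93288550452358 2.862503448140179
G 102.19540704823595 2.8462554657177406
W 102.64156708775556 2.875625879974026
K 99.3324763785334 2.901056222539849
2.8910719615432656
```

The handle and tubs give about 2.875 rad against 2.857 for the window. That is about 2 mm of error, well inside 10 mm. Now picking up the bung.

To row units: 116 mm / 800 = 0.145, 90 mm / 800 = 0.1125.

```bash
echo '[{"trans":[-0.0013, 0.0006, 0.0625], "jaw":70}, {"trans":[-0.0013, 0.0006, 0.1125], "jaw":70}, {"trans":[-0.0013, 0.0006, 0.145], "jaw":70}, {"trans":[-0.0013, 0.0006, 0.145], "jaw":70}, {"trans":[-0.0013, 0.0006, 0.145], "jaw":45}, {"trans":[-0.0013, 0.0006, 0.145], "jaw":25}, {"trans":[-0.0013, 0.0006, 0.145], "jaw":25}, {"trans":[-0.0013, 0.0006, 0.145], "jaw":25}, {"trans":[-0.0013, 0.0006, 0.145], "jaw":25}, {"trans":[-0.0013, 0.0006, 0.145], "jaw":25}, {"trans":[-0.0013, 0.0006, 0.145], "jaw":25}]' | python3 jog.py 30
echo '[{"trans":[0, 0, -0.0625], "jaw":25}, {"trans":[0, 0, -0.1375], "jaw":25}, {"trans":[0, 0, -0.175], "jaw":25}, {"trans":[0, 0, -0.175], "jaw":25}, {"trans":[0, 0, -0.175], "jaw":25}]' | python3 jog.py
python3 - <<'E'
from h import *
goal(431.7,172,154,0.35)
e=snap("side","pics/s6.png")
cv2.imwrite("pics/v6.png",cv2.resize(e["image"][150:350,200:400,::-1],None,fx=3,fy=3,interpolation=cv2.INTER_CUBIC))
E
```

```text
t: 10.45
tool_pos: [461.2, -221.8, 16.3]
ee_rot: [0.001, 0.86, 0.51, 0.001]
wrist_force: [-0.3, 0.9, 5.3]
grip_width: 32.3
finger_force: 29.4
t: 11.08
tool_pos: [459.8, -221.4, 154.7]
ee_rot: [0.0, 0.86, 0.51, 0.0]
wrist_force: [-0.7, -0.1, 0.3]
grip_width: 32.4
finger_force: 30.3
now [ 459.8 -221.4  154.7] yaw -0.5 q7 -0.16 w 32.4
rot [ 0.    0.   -0.85] shift [ 331.7 -213.3    0.6]
```

View pics/v6.png

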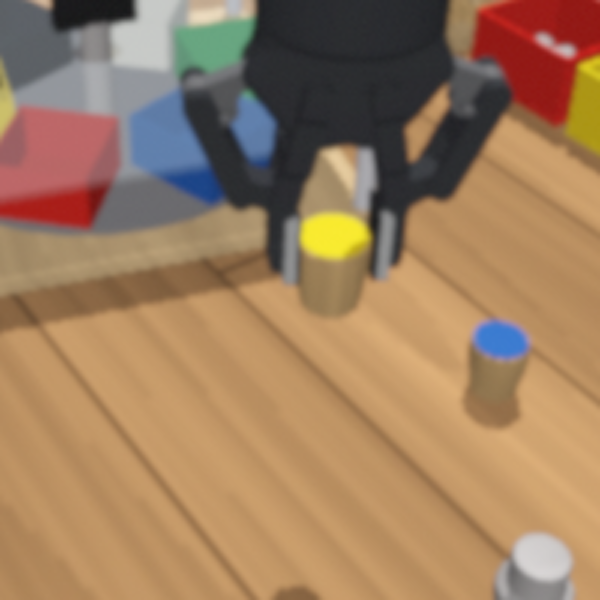

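The bung is held upright, with its top at crop (335,237), i.e. pixel (311.5,228.8). I'll check its offset from the TCP.

```bash
python3 - <<'E'
from h import *
e=env.get_image("side")
p=at(e,200+335.5/3-.5,150+237.5/3-.5,174.6);s=env.read_state();print(p,s["tool_pos"])
R=Ro.from_quat(np.roll(s["ee_rot"],-1));print(R.inv().apply(p-s["tool_pos"]))
goal(431.7,172,130,0.35)
E
```

```text
[ 459.41977292 -221.26022393  174.6       ] [ 459.38081393 -221.21575997  153.72653234]
[-2.51868013e-02  1.77938508e-02 -2.08735286e+01]
now [ 459.4 -221.2  153.7] yaw -0.5 q7 -0.16 w 32.9
rot [-0.002 -0.001 -0.85 ] shift [ 331.8 -212.8   24. ]
```

To row units: 332 mm / 800 = 0.415, -160 mm / 800 = -0.2, -0.85 rad / 3.1416 = -0.2706.

```bash
echo '[{"rotvec":[0, 0, -0.0318], "trans":[0.05, -0.0325, 0], "jaw":25}, {"rotvec":[0, 0, -0.0637], "trans":[0.1, -0.0638, 0], "jaw":25}, {"rotvec":[0, 0, -0.0955], "trans":[0.15, -0.0963, 0], "jaw":25}, {"rotvec":[0, 0, -0.1273], "trans":[0.2, -0.1288, 0], "jaw":25}, {"rotvec":[0, 0, -0.1592], "trans":[0.25, -0.16, 0], "jaw":25}, {"rotvec":[0, 0, -0.2069], "trans":[0.3125, -0.2, 0], "jaw":25}, {"rotvec":[0, 0, -0.2387], "trans":[0.375, -0.24, 0], "jaw":25}, {"rotvec":[0, 0, -0.2706], "trans":[0.415, -0.2663, 0], "jaw":25}, {"rotvec":[0, 0, -0.2706], "trans":[0.415, -0.2663, 0], "jaw":25}, {"rotvec":[0, 0, -0.2706], "trans":[0.415, -0.2663, 0.03], "jaw":25}, {"rotvec":[0, 0, -0.2706], "trans":[0.415, -0.2663, 0.03], "jaw":25}, {"rotvec":[0, 0, -0.2706], "trans":[0.415, -0.2663, 0.03], "jaw":25}]' | python3 jog.py
python3 - <<'E'
from h import *
goal(431.7,172,79,0.35)
e=snap("side","pics/s7.png")
cv2.imwrite("pics/v7.png",cv2.resize(e["image"][100:250,120:270,::-1],None,fx=4,fy=4,interpolation=cv2.INTER_CUBIC))
E
```

```text
t: 12.68
tool_pos: [432.4, 171.3, 130.7]
ee_rot: [-0.0, 0.574, 0.819, -0.0]
wrist_force: [-0.1, -0.1, -0.2]
grip_width: 32.1
finger_force: 30.3
now [432.4 171.3 130.7] yaw 0.349 q7 -0.29 w 32.1
rot [-0.001  0.    -0.001] shift [ 0.9 -0.4 51.7]
```

View pics/v7.png

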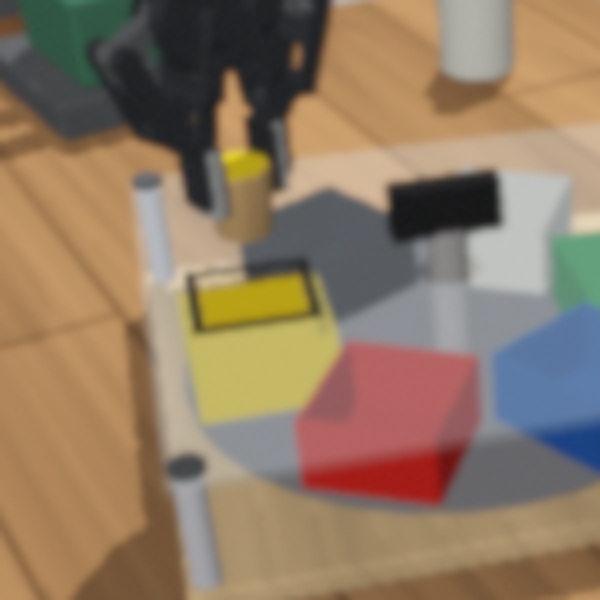

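The bung hangs above the window; the rim's corners in the crop are (190,275), (315,260), (320,317) and (197,332). I'll cross-check the window position from this side view.

```bash
python3 - <<'E'
from h import *
e=env.get_image("side")
W=np.array([at(e,120+(x+.5)/4-.5,100+(y+.5)/4-.5,77) for x,y in[(190,275),(315,260),(320,317),(197,332)]]);print(W.round(1),W.mean(0))
goal(431.7,172,79,0.35)
E
```

```text
[[410.3 211.2  77. ]
 [473.4 190.3  77. ]
 [450.3 133.1  77. ]
 [392.  153.1  77. ]] [431.48436027 171.90190054  77.        ]
now [432.8 171.7 131.2] yaw 0.349 q7 -0.29 w 33.1
rot [ 0.001  0.    -0.001] shift [ 0.7 -0.9 52.2]
```

The two views agree. Lowering until the fingertips are just above the cover, then releasing.

To row units: 51 mm / 800 = 0.0638, 40 mm / 800 = 0.05.

```bash
echo '[{"trans":[0.0009, -0.0009, 0.025], "jaw":25}, {"trans":[0.0009, -0.0009, 0.05], "jaw":25}, {"trans":[0.0009, -0.0009, 0.0638], "jaw":25}, {"trans":[0.0009, -0.0009, 0.0638], "jaw":25}, {"trans":[0.0009, -0.0009, 0.0638], "jaw":25}]' | python3 jog.py; echo '[{"jaw":60}, {"jaw":60}, {"jaw":60}, {"jaw":60}, {"trans":[0, 0, -0.05], "jaw":60}, {"trans":[0, 0, -0.1125], "jaw":60}, {"trans":[0, 0, -0.15], "jaw":60}, {"trans":[0, 0, -0.15], "jaw":60}]' | python3 jog.py
python3 - <<'E'
from h import *
goal(440,-150,200,-0.3)
E
```

```text
t: 13.4
tool_pos: [431.9, 172.6, 80.3]
ee_rot: [0.0, 0.573, 0.819, 0.0]
wrist_force: [-0.2, 0.3, -0.6]
grip_width: 32.5
finger_force: 30.3
t: 14.4
tool_pos: [432.8, 173.0, 202.0]
ee_rot: [0.001, 0.573, 0.819, 0.002]
wrist_force: [-0.1, 0.1, -0.8]
grip_width: 59.7
finger_force: 0.0
now [432.8 173.  202. ] yaw 0.35 q7 -0.24 w 59.7
rot [ 0.005 -0.001  0.65 ] shift [-305.9 -103.9    1.5]
```

To row units: -300 mm / 800 = -0.375, -240 mm / 800 = -0.3.

```bash
echo '[{"trans":[-0.075, -0.025, 0], "jaw":60}, {"trans":[-0.15, -0.05, 0], "jaw":60}, {"trans":[-0.225, -0.075, 0], "jaw":60}, {"trans":[-0.3, -0.1, 0], "jaw":60}, {"trans":[-0.375, -0.125, 0], "jaw":60}, {"trans":[-0.375, -0.125, 0], "jaw":60}, {"trans":[-0.375, -0.125, 0], "jaw":60}, {"trans":[-0.375, -0.125, 0], "jaw":60}, {"trans":[-0.375, -0.125, 0], "jaw":60}]' | python3 jog.py
python3 - <<'E'
from h import *
d=snap("top","pics/t8.png");e=snap("side","pics/s8.png")
i=cv2.imread("pics/t8.png")[150:290,100:240];j=cv2.imread("pics/s8.png")[120:260,130:270]
cv2.imwrite("pics/v8.png",cv2.resize(cv2.hconcat([i,j]),(800,400),interpolation=cv2.INTER_CUBIC))
E
```

```text
t: 15.52
tool_pos: [440.5, -142.4, 199.6]
ee_rot: [-0.0, 0.572, 0.82, 0.0]
wrist_force: [0.1, -0.1, 0.9]
grip_width: 60.1
finger_force: 0.0
```

View pics/v8.png

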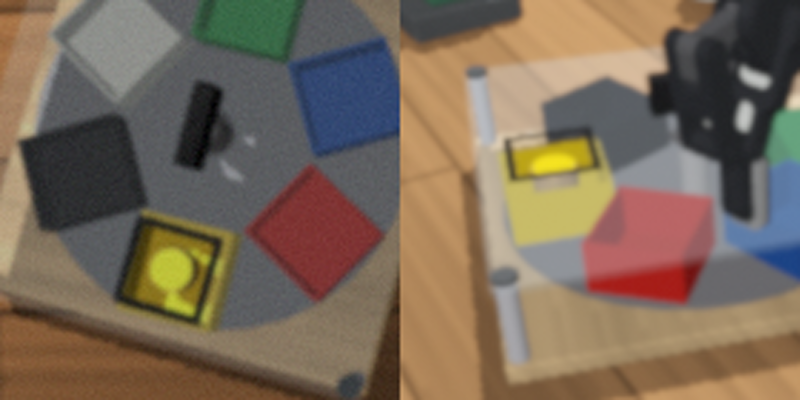

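The bung stands upright in the yellow tub at (173,268), centred under the window at (170,267), and the carousel hasn't moved. Handing in.

```bash
python3 -c "from rig import env; print(env.job_done())"
```

```text
the job is handed in; nothing more can be done
None
```

The yellow tub is under the window to within about 2 mm by my camera measurement, with the yellow-topped bung standing in it; the gripper has let go, the blue-topped bung and the coupling were not touched, and the job was handed in at about 15.6 s with no verdict returned.

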